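# Poise the ball impactor over the test point of a concrete beam

## Robot

A 6-joint arm with a two-finger parallel gripper is mounted at the origin on the work surface. World frame = base frame: x ahead of the robot, y to its left, z up, the work surface at z = 0. Lengths are in m, angles in rad, forces in N, time in s.
With the tool pointing down it reaches from about 0.375 to 0.975 m from the base axis. Payload 3.8 kg.
Tool frame: the origin (TCP) lies at the very end of the fingers, on their centre line; the grasp point (between the pads) lies 19 mm behind it (robot.tcp_to_grasp is the distance from the TCP to the grasp point, in m); z points along the fingers, y is the direction in which the jaws open and shut (so a half turn about z gives the same grasp; the last joint's range is limited). The gripper opens to 85 mm and grips with 20 to 120 N. Pads are 22 mm wide; open, the fingers measure 114 mm over their backs; the gripper's body (76 mm by 85 mm) begins 54 mm behind the grasp point. The pads swing forward as they close: fully open they stand 13 mm farther back than shut.
Start: joints at [-0.037, 0.264, 1.604, -0, 1.274, -0.037], TCP at [0.675, -0, 0.231] pointing down, gripper open.
Joint ranges: [-2.63, 2.63], [-0.94, 2.18], [0.31, 2.57], [-1.31, 4.45], [0, 2.66], [-2.55, 2.55]. Speed limits (rad/s): [2.57, 2.57, 3.14, 3.14, 3.14, 3.14].

## Interface

Orientations are given as a unit quaternion [x, y, z, w].
In Python, from cell import robot gives the robot as it stands. The module is installed in compiled form; this text tells all that it offers.
- The arm moves only by the tool servo_tool, never from a script. Its argument "targets" is text: rows parted by semicolons, each of 4 numbers parted by spaces: the shift along the world's x, y, z in m, then the turn about the world's z in degrees. A call has 1 to 12 rows; each row shifts and turns the commanded pose from where the row before left it; what a row does not reach is not made up. A row lasts 1/12 s, in which the tool goes at most 41.7 mm and 7.16 degrees, less where a joint would pass 70% of its speed; a pose out of reach is approached as far as the arm can. A call is refused whole if a number of a shift passes 0.0417 or a number of a turn 7.16, either way. A call with a gripper value outside its range is refused whole. "gripper" is the finger opening in m, from 0 to 0.0854, set as the call begins (left out, the last holds). The fingers move at their own pace and stop on an object; "force" is the grip in N (left out, the last holds). Time passes only in rows, so rows that do not move let the fingers close. It gives the time, the measured TCP pose, the force and the opening at its end, in the units of the state.
- robot.get_obs(): the state, without advancing time (a new reading comes with each control period).
- robot.camera(name): name is "scene" or "side" or "wrist"; returns a dict with "img" (420x560x3 uint8, red, green, blue), "K" (3x3 intrinsics, pixels), "k1" (the pictures are not rectified: a ray, as slopes to the right and down, at radius r is drawn at 1 + k1 r^2 times it, then the intrinsics apply), "T" (4x4, takes a point from camera to world coordinates). Camera axes: x right, y down, z forward; pixel columns grow to the right and rows downward; lengths in m; the calibration is good to about 2 mm. A picture is of the moment at which its call begins. There is no depth.
- robot.hand_in(): hands the job in, once; it reports no verdict.
Trained networks look in a picture, given as the dict that the camera call returned (one of the last four; its "shot" number tells which), for a name from the list of things; names that differ only in an ending like _2 or _b are one class to them, and where a whole thing is asked for, a point or a joint stands for the part that bears it (a point fixed in the world has none). Each returns a list of dicts, best first, with "confidence" (0 to 1); they miss things now and then, are a little off and sometimes report something else, mostly with a low value. They report only what shows in the picture. A call takes as long as a camera call. They do not tell look-alikes from the thing itself.
- robot.look_for(picture, query): "at" ([x, y, z] in m, in world coordinates, good to about 4 mm: the middle of the surface that is visible of it).
- robot.outline_of(picture, query): "region" (420x560 bool, what is visible of it).
- robot.pinpoint(picture, query): "at" ([x, y, z] in m, in world coordinates, good to about 4 mm: a listed point, or the origin of a listed thing).
The state is a dict: "time_s": time; "qpos": joint angles; "dq": joint speeds; "joint_efforts": joint torques, N m; "tool_pos": TCP position; "eef_rot": TCP orientation; "contact_force": force on the tool from outside, world axes, zero at the start; "wrist_torque": the same for the moment, N m; "grip_width": finger opening in m.
Only numpy, scipy, OpenCV 4.12 (cv2) and the standard library are available. Lean on these libraries where they do the work, as an engineer would, in place of code of your own. Each camera call takes 0.05 s, during which the arm holds its last target.

## Task

Arm the recorder by pressing its round key, then take the impactor with the largest ball from the rack and carry it over the instruments to the concrete beam. Finish still holding it poised for the tap: ball centred about 10 mm above the ringed cross, handle level and square across the beam, at rest. The recorder would trigger at once, so nothing may touch the beam or its sensor; knock nothing on the way and leave everything else where it is.

Things in the scene. Friction and masses are not known exactly. Their poses are not given: they have to be found in the camera images.
- start_key (a joint): travel of the recorder's arm key: 0 up, 0.006 m fully down; a spring returns it; it takes about 5 N fully down. The press counts beyond 0.004 m
- start_key_top (a point): centre of the top face of the arm key, a round white key 24 mm across, the only raised round key on the recorder; it is pressed straight down
- recorder: portable grey recorder lying flat on the bench between rack and beam, fixed; 144 mm along its x, 94 mm along its y, 58 mm tall (the key stands higher, see its point). Origin at the centre of its underside. Black display in its far half, arm key nearer the robot
- rack: fixed plywood rack of three impactors in any order, 65 mm apart. Base 150 (x) by 200 (y), 10 mm thick; origin centre of its underside. Two notched supports 10 mm thick at x = -55 and +55 mm, up to 78 mm high, carry them at y = -65, 0, +65 mm, centre lines 70 mm above the bench, balls to +x; notches open at the top: lift straight up
- impactor_large: 26 mm ball on a 5 mm steel rod; flat-sided aluminium handle 140 long, 16 wide, 22 tall; about 220 g. Origin on the centre line, 35 mm behind the handle's front end, midway between the rack's supports: grip here from above across the 16 mm width. x points along the handle to the ball, whose centre is at x = 141 mm; z is up. Handle spans x = -105 to +35 mm; centre of mass about x = +25 mm
- large_ball (a point): centre of the largest impactor's 26 mm ball (radius 13 mm)
- impactor_medium: 16 mm ball on a 5 mm steel rod; flat-sided aluminium handle 140 long, 16 wide, 22 tall; about 165 g. Origin on the centre line, 35 mm behind the handle's front end, midway between the rack's supports, axes as the large one. Stays in the rack
- impactor_small: 9 mm ball on a 5 mm steel rod; flat-sided aluminium handle 140 long, 16 wide, 22 tall; about 151 g. Origin on the centre line, 35 mm behind the handle's front end, midway between the rack's supports, axes as the large one. Stays in the rack
- beam: fixed grey concrete beam on a tan pad (95 x 305 x 25 mm); origin centre of the pad's underside, y along the beam, x across, z up. Concrete 75 (x) by 285 (y), 25 to 125 mm high. With it: steel accelerometer 22 mm wide, 22 tall on top at y = -115; thin lead down the +x side to a box 45 x 65 x 30 mm on the bench at x = 88, y = -100 with an aerial 75 mm high
- mark: the test point: a ring 30 mm across with a cross through it, drawn in black ink on the beam's top face 125 mm above the bench, somewhere along the beam's centre line within 60 mm of mid-length. Origin at its centre on the surface, axes as the beam's
- bottle: pale translucent plastic bottle with a white cap, upright, 50 mm across, 150 mm tall, loose, beyond the recorder on the way from rack to beam; origin at the centre of its underside. Leave it
- tape_roll: roll of adhesive tape lying flat, 96 mm across, 24 mm tall, loose; origin at the centre of its underside. Leave it
- mouse: black computer mouse, 100 x 58 x 31 mm, loose; origin at the centre of its underside. Leave it
- tape_measure: grey pocket tape measure standing upright, 70 x 38 x 62 mm, loose; origin at the centre of its underside. Leave it
Not all that is in view belongs to the job. Leave any blue or orange look-alike of the recorder alone.

How it is judged:
By the outcome, as a careful person would: the job done as asked, in the order asked, and still so for the second after the job is handed in, while the arm keeps its last pose, push and grip.
It also fails if it takes over 61 s, if anything falls off the work surface, if the arm or the gripper's body presses on something with over 40 N, if the wrist force passes 120 N, or if a joint passes its speed limit or range.

## Working session

There is one attempt and no reset: what is moved stays moved. The work goes in short steps, Python scripts to look and compute and a tool call to move; the robot and the scene stay as the last step left them, time stands still between calls to the robot, and variables do not carry over. Pictures are saved under pics/ and viewed, and the job is handed in when it is done.

Besides the shell and the picture viewer there is one more tool, called after "Request:" as name(argument=value, ...) on one line, values as JSON. servo_tool: Moves the arm, as the interface text tells. Its arguments: {"type":"object","properties":{"targets":{"type":"string"},"gripper":{"type":"number"},"force":{"type":"number"}},"required":["targets"]}

```bash
mkdir -p pics
cat > h.py <<'E'
import numpy as np, cv2
from cell import robot
def cam(n,f):
    p=robot.camera(n); cv2.imwrite('pics/'+f,p['img'][:,:,::-1]); return p
def ray(p,u,v):
    K=p['K'];d=cv2.undistortPoints(np.array([[[u,v]]],float),K,np.array([p['k1'],0,0,0,0.]))[0,0]
    T=p['T'];return T[:3,3],T[:3,:3]@np.array([d[0],d[1],1.])
def atz(p,u,v,z):
    o,d=ray(p,u,v);return o+d*(z-o[2])/d[2]
def proj(p,X):
    T=np.linalg.inv(p['T']);c=T[:3,:3]@np.array(X)+T[:3,3];x,y=c[:2]/c[2];s=1+p['k1']*(x*x+y*y)
    return (p['K']@np.array([x*s,y*s,1]))[:2]
E
python3 - <<'E'
from h import *
o=robot.get_obs();print(o)
for n in ['scene','side','wrist']:
    p=cam(n,n+'0.png');print(n,p['T'].round(3).tolist(),p['k1'])
    for q in ['start_key_top','recorder','rack','impactor_large','large_ball','impactor_medium','impactor_small','beam','mark','bottle','tape_roll','mouse','tape_measure']:
        r=robot.pinpoint(p,q);print(q,[(np.round(a['at'],3).tolist(),round(a['confidence'],2)) for a in r[:3]])
print(robot.get_obs()['time_s'])
E
```

```text
{'time_s': 0.0, 'qpos': array([-3.68920320e-02,  2.64747894e-01,  1.60539831e+00,  3.69537311e-06,
        1.27368461e+00, -3.69307786e-02]), 'dq': array([-0.00087285,  0.00058648, -0.00076627, -0.00098274, -0.00172571,
       -0.00011864]), 'joint_efforts': array([ 6.10465631e-04, -5.15121067e+01, -3.67308676e+01, -4.07824507e-05,
        1.31324201e-02,  1.46811578e-05]), 'tool_pos': array([6.74262061e-01, 3.19950074e-05, 2.29952438e-01]), 'eef_rot': array([ 0.70709302,  0.70711965, -0.00076027, -0.00082117]), 'contact_force': array([ 1.05129774, -0.40810699,  0.7319643 ]), 'wrist_torque': array([-0.07726143,  0.02786466, -0.0128946 ]), 'grip_width': 0.08534045889624416}
scene [[0.166, 0.644, -0.747, 1.418], [0.986, -0.122, 0.115, -0.227], [-0.017, -0.755, -0.655, 0.934], [0.0, 0.0, 0.0, 1.0]] -0.07488799632220101
start_key_top [([0.15, 0.293, 0.074], 0.61), ([0.715, -0.265, 0.075], 0.55), ([0.532, -0.074, 0.078], 0.41)]
recorder [([0.747, -0.277, 0.002], 0.86), ([0.57, -0.074, -0.001], 0.73), ([0.178, 0.294, -0.004], 0.71)]
rack [([0.474, -0.286, -0.002], 0.76), ([0.648, 0.172, -0
[... 1274 characters left out ...]
, 0.71)]
mouse [([0.396, -0.067, -0.0], 0.8)]
tape_measure [([0.382, 0.265, 0.002], 0.77), ([0.61, -0.254, 0.068], 0.18)]
wrist [[1.0, -0.0, -0.0, 0.675], [-0.001, -0.96, -0.279, 0.07], [-0.0, 0.279, -0.96, 0.373], [0.0, 0.0, 0.0, 1.0]] -0.05235599086833303
start_key_top [([0.538, -0.074, 0.077], 0.9), ([0.572, -0.072, 0.001], 0.36)]
recorder [([0.572, -0.072, -0.002], 0.79), ([0.75, -0.272, 0.003], 0.74), ([0.644, 0.177, -0.0], 0.3)]
rack []
impactor_large []
large_ball []
impactor_medium []
impactor_small [([0.459, -0.225, 0.073], 0.72)]
beam [([0.646, 0.175, -0.001], 0.6)]
mark []
bottle [([0.72, -0.068, 0.001], 0.9)]
tape_roll []
mouse [([0.395, -0.065, 0.001], 0.93)]
tape_measure []
2.1
```

View pictures.

View pics/scene0.png

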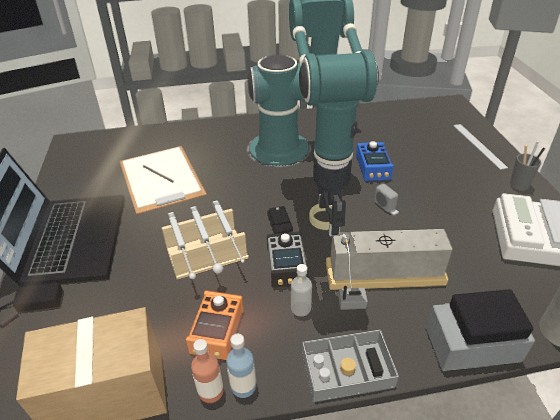

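View pics/side0.png

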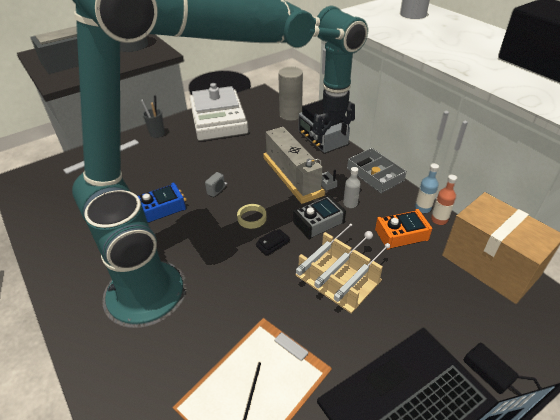

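View pics/wrist0.png

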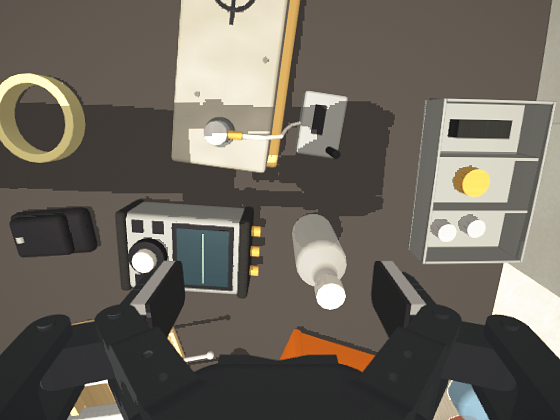

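Request:
servo_tool(targets="0 0.04 0 0;-0.01 0.04 0 0;-0.01 0.04 0 0;0 0 0 0;0 0 0 0", gripper=0)

```text
time_s: 2.52
tool_pos: [0.6544, 0.1224, 0.2313]
eef_rot: [0.706, 0.709, 0.0, -0.0]
contact_force: [-0.2, 0.2, -0.8]
grip_width: 0.0252
```

Run:
```python
from h import *
p=cam('wrist','wrist1.png');print(robot.get_obs()['tool_pos'],robot.get_obs()['contact_force'])
for q in ['start_key_top','mark','beam']:
    r=robot.pinpoint(p,q);print(q,[(np.round(a['at'],4).tolist(),round(a['confidence'],2),proj(p,a['at']).round(1)) for a in r[:3]])
r=robot.outline_of(p,'beam')
m=r[0]['region'].astype(np.uint8)*255;cv2.imwrite('pics/bm1.png',m)
import pickle;pickle.dump({k:p[k] for k in p},open('w1.pkl','wb'))
```

```text
[0.65482578 0.1208079  0.23134047] [-0.48655878 -0.32231868  0.83080445]
start_key_top [([0.6449, 0.1748, 0.0019], 0.6, array([269.2, 132.7])), ([0.3788, 0.2678, 0.0015], 0.37, array([28. , 48.8]))]
mark [([0.6413, 0.1534, 0.1259], 0.61, array([260.5, 168.7]))]
beam [([0.6475, 0.1754, 0.003], 0.85, array([271.4, 132.2]))]
```

View pics/wrist1.png

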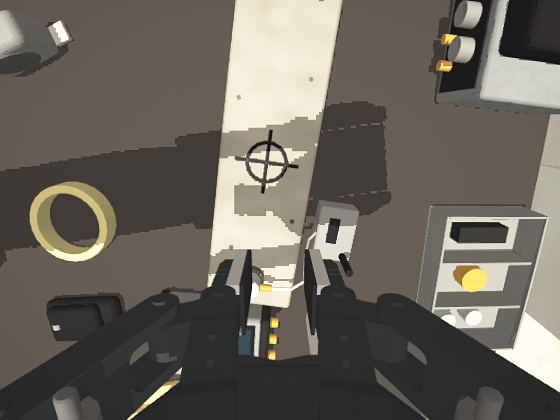

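Run:
```python
from h import *
import pickle;p=pickle.load(open('w1.pkl','rb'))
c=p['img'][120:205,225:310,::-1];cv2.imwrite('pics/crop1.png',cv2.resize(c,None,fx=7,fy=7,interpolation=cv2.INTER_CUBIC))
g=cv2.cvtColor(p['img'],cv2.COLOR_RGB2GRAY)
# edges of beam top
for v in (30,60,90,200,230): print(v,[int(x) for x in np.where(np.abs(np.diff(g[v].astype(int)))>40)[0]])
for uv in [(270.5,130),(263,192),(236,158),(298,166),(267,162)]: print(uv,atz(p,*uv,.125).round(4))
```

```text
30 [48, 55, 64, 65, 231, 232, 336, 437, 449, 486, 492, 502]
60 [228, 229, 331, 332, 448, 468, 469, 486]
90 [225, 226, 326, 480]
200 [32, 33, 81, 82, 83, 107, 214, 233, 307, 532]
230 [31, 54, 98, 99, 106, 115, 211, 212, 289, 316, 327, 338, 354, 355, 444, 445, 449, 450, 507, 515, 516, 542, 543, 545]
(270.5, 130) [0.6491 0.1827 0.125 ]
(263, 192) [0.643  0.1347 0.125 ]
(236, 158) [0.6224 0.1616 0.125 ]
(298, 166) [0.6704 0.1555 0.125 ]
(267, 162) [0.6463 0.1585 0.125 ]
```

View pics/crop1.png

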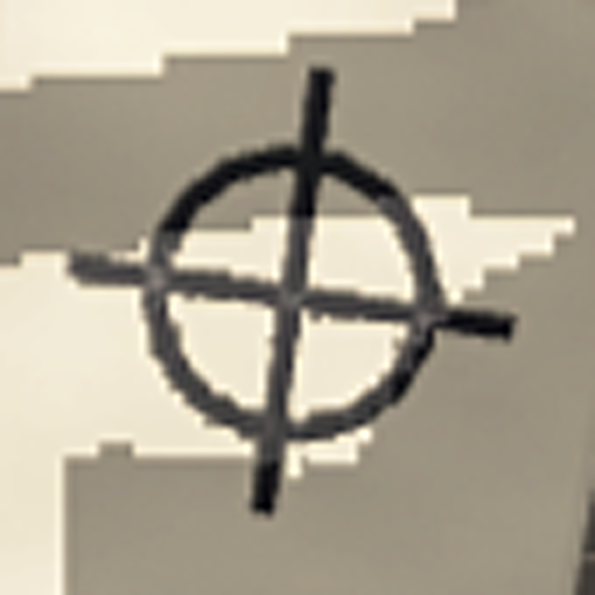

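Run:
```python
from h import *
import pickle;p=pickle.load(open('w1.pkl','rb'))
def yaw(a,b):
    d=(a-b)[:2];return np.degrees(np.arctan2(-d[0],d[1]))
L=[atz(p,u,v,.125) for u,v in [(232,30),(229,60),(226,90),(215,200),(212.3,230)]]
R=[atz(p,u,v,.125) for u,v in [(336.5,30),(331.8,60),(326.5,90),(307.5,200)]]
print(np.round(L,4),np.round(R,4),yaw(L[0],L[-1]),yaw(R[0],R[-1]))
print(atz(p,266.5,162.5,.125),yaw(atz(p,270.7,130.2,.125),atz(p,262.4,193,.125)))
h=atz(p,298.1,166.8,.125)-atz(p,235.7,157.9,.125);print(h,np.degrees(np.arctan2(h[1],h[0])))
```

```text
[[0.6221 0.2519 0.125 ]
 [0.6194 0.2321 0.125 ]
 [0.6165 0.2115 0.125 ]
 [0.6045 0.128  0.125 ]
 [0.6009 0.1024 0.125 ]] [[0.6958 0.2523 0.125 ]
 [0.6933 0.2323 0.125 ]
 [0.6902 0.2117 0.125 ]
 [0.6786 0.1282 0.125 ]] -8.062726875934054 -7.891930125946411
[0.64593916 0.15813341 0.125     ] -7.843678482904085
[ 0.04833497 -0.00676771  0.        ] -7.970551945989729
```

Request:
servo_tool(targets="-0.025 -0.04 0 0;-0.025 -0.04 0 0;-0.025 -0.04 0 0;-0.025 -0.04 0 0;-0.01 -0.04 -0.02 0;0 0 -0.03 0;0 0 -0.03 0;0 0 0 0;0 0 0 0")

```text
time_s: 3.52
tool_pos: [0.5557, -0.0586, 0.1514]
eef_rot: [0.708, 0.706, -0.001, -0.002]
contact_force: [-0.2, 0.3, 1.0]
grip_width: -0.0
```

Run:
```python
from h import *
o=robot.get_obs();print(o['tool_pos'],o['eef_rot'],o['contact_force'],o['grip_width'])
for n in ['wrist','scene','side']:
    p=cam(n,n+'2.png')
    for q in ['start_key_top']:
        r=robot.pinpoint(p,q);print(n,q,[(np.round(a['at'],4).tolist(),round(a['confidence'],2),proj(p,a['at']).round(1)) for a in r[:3]])
    print(proj(p,[.538,-.074,.077]))
    import pickle;pickle.dump(p,open(n+'2.pkl','wb'))
```

```text
[ 0.55572184 -0.05861951  0.1514261 ] [ 0.70779693  0.70641202 -0.00141496 -0.00188595] [-0.19712946  0.33340713  0.99528049] -3.713936620873231e-05
wrist start_key_top [([0.5405, -0.0787, 0.0766], 0.81, array([256.9, 245.4]))]
[253.26778201 239.56312816]
scene start_key_top [([0.1497, 0.2925, 0.0763], 0.52, array([371.7, 143.5])), ([0.7137, -0.2628, 0.0737], 0.5, array([217.9, 299.4])), ([0.5306, -0.0716, 0.0769], 0.37, array([285.1, 234.4]))]
[284.6932703  236.38063579]
side start_key_top [([0.7168, -0.2657, 0.0798], 0.6, array([396.1, 218.4])), ([0.1427, 0.2971, 0.0768], 0.51, array([144.8, 195.1])), ([0.5368, -0.0759, 0.0749], 0.48, array([310.9, 209.3]))]
[310.79960933 208.32971571]
```

View pics/wrist2.png

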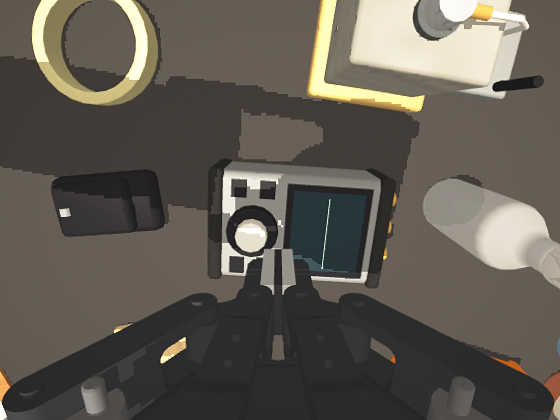

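Request:
servo_tool(targets="-0.019 -0.013 -0.02 0;0 0 -0.03 0;0 0 -0.012 0;0 0 0 0;0 0 0 0")

```text
time_s: 4.23
tool_pos: [0.5386, -0.0703, 0.0911]
eef_rot: [0.707, 0.707, -0.0, -0.0]
contact_force: [-0.2, 0.1, 0.1]
grip_width: 0.0001
```

Run:
```python
from h import *
o=robot.get_obs();print(o['tool_pos'],o['contact_force'])
out=[]
for n,x,y in [('side',311,209),('scene',285,236)]:
    p=cam(n,n+'3.png');print(n,proj(p,o['tool_pos']));out.append(cv2.resize(p['img'][y-40:y+40,x-50:x+50,::-1],(600,480),interpolation=cv2.INTER_CUBIC)[:,:390 if 0 else 600])
cv2.imwrite('pics/k3.png',cv2.resize(np.hstack(out),(800,320)))
p=cam('wrist','wrist3.png')
```

```text
[ 0.53864862 -0.07032758  0.09112106] [-0.15634879  0.11252103  0.10697236]
side [310.36258992 204.26675187]
scene [286.08556817 232.4621529 ]
```

View pics/k3.png

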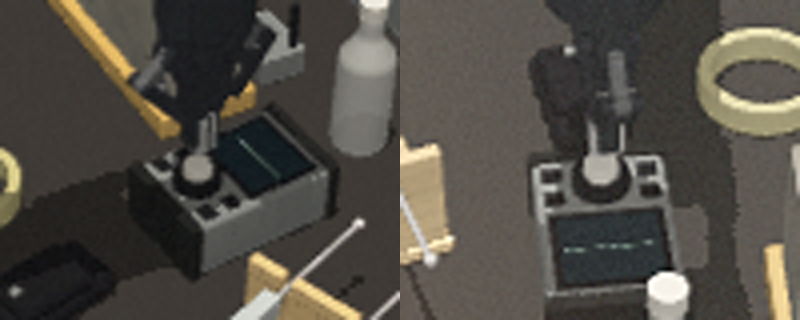

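View pics/wrist3.png

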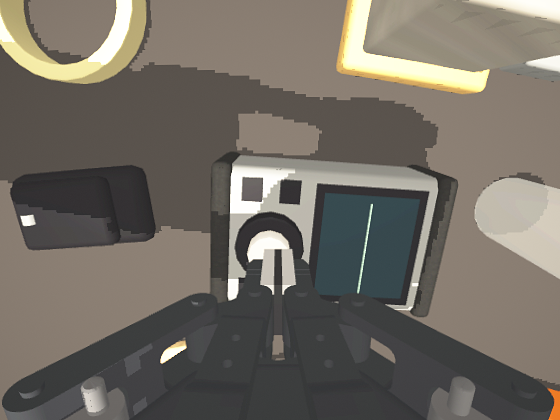

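Run:
```python
from h import *
p=cam('wrist','wrist3b.png')
print(atz(p,270,252,.077),proj(p,robot.get_obs()['tool_pos']),atz(p,248,248,.077),atz(p,292,248,.077),atz(p,270,231,.077))
```

```text
[ 0.53671137 -0.07002211  0.077     ] [276.79898708 266.70800664] [ 0.5250273  -0.06770611  0.077     ] [ 0.54842686 -0.06773007  0.077     ] [ 0.53679433 -0.05809881  0.077     ]
```

Request:
servo_tool(targets="-0.002 0 -0.008 0;0 0 -0.004 0;0 0 -0.003 0;0 0 0 0;0 0 0 0")

```text
time_s: 4.85
tool_pos: [0.5362, -0.0706, 0.0759]
eef_rot: [0.707, 0.707, -0.0, -0.0]
contact_force: [-0.8, 0.9, 2.1]
grip_width: 0.0001
```

Request:
servo_tool(targets="0 0 -0.002 0;0 0 -0.001 0;0 0 0 0;0 0 0 0")

```text
time_s: 5.18
tool_pos: [0.5366, -0.0707, 0.0733]
eef_rot: [0.707, 0.707, -0.0, -0.0]
contact_force: [-1.7, 0.2, 4.4]
grip_width: 0.0001
```

Request:
servo_tool(targets="0 0 -0.0015 0;0 0 -0.001 0;0 0 0 0;0 0 0 0")

```text
time_s: 5.52
tool_pos: [0.5367, -0.0707, 0.071]
eef_rot: [0.707, 0.707, 0.0, 0.0]
contact_force: [-2.1, 1.2, 6.4]
grip_width: -0.0002
```

Request:
servo_tool(targets="0 0 -0.001 0;0 0 0 0;0 0 0 0")

```text
time_s: 5.77
tool_pos: [0.5367, -0.0707, 0.0709]
eef_rot: [0.707, 0.707, 0.0, 0.0]
contact_force: [-4.6, 0.9, 11.9]
grip_width: 0.0003
```

Request:
servo_tool(targets="0 0 0.04 0;0 0 0.04 0;0 0 0.04 0;-0.012 -0.031 0.02 -7;-0.012 -0.032 0.02 -7;-0.012 -0.032 0.01 -7;-0.012 -0.032 0 -7;-0.012 -0.032 0 -7;-0.012 -0.032 0 -7;-0.010 -0.028 0 -7;0 0 0 -7;0 0 0 -7", gripper=0.04)

```text
time_s: 6.77
tool_pos: [0.4537, -0.2917, 0.2389]
eef_rot: [0.973, 0.229, -0.0, 0.0]
contact_force: [-0.3, 0.1, -0.1]
grip_width: 0.0399
```

Request:
servo_tool(targets="0 0 0 -7;0 0 0 -7;0 0 0 0;0 0 0 0;0 0 0 0")

```text
time_s: 7.18
tool_pos: [0.4546, -0.2897, 0.2392]
eef_rot: [0.993, 0.115, -0.0, -0.0]
contact_force: [0.1, 0.2, 0.8]
grip_width: 0.0398
```

Run:
```python
from h import *
o=robot.get_obs();print(o['tool_pos'],o['eef_rot'],o['contact_force'],o['grip_width'],o['qpos'])
p=cam('wrist','wrist4.png')
import pickle;pickle.dump(p,open('w4.pkl','wb'))
for q in ['rack','impactor_large','large_ball','impactor_medium','impactor_small']:
        r=robot.pinpoint(p,q);print(q,[(np.round(a['at'],4).tolist(),round(a['confidence'],2),proj(p,a['at']).round(1)) for a in r[:3]])
```

```text
[ 0.45455094 -0.28967735  0.23923696] [ 9.93396313e-01  1.14733402e-01 -9.74393600e-05 -4.62282127e-05] [0.08904007 0.18705857 0.81378581] 0.03976510142408336 [-6.13556133e-01  1.24126557e-03  1.88476599e+00 -6.39054661e-05
  1.25579237e+00  7.27286749e-01]
rack [([0.4732, -0.2875, -0.0057], 0.8, array([279. , 161.2]))]
impactor_large [([0.4728, -0.2849, 0.0676], 0.92, array([276.8, 171. ]))]
large_ball [([0.6127, -0.2589, 0.0698], 0.81, array([284.1,  10.5]))]
impactor_medium [([0.4831, -0.3504, 0.0722], 0.66, array([344.4, 176.8]))]
impactor_small [([0.4589, -0.2227, 0.0707], 0.8, array([211.6, 171. ]))]
```

View pics/wrist4.png

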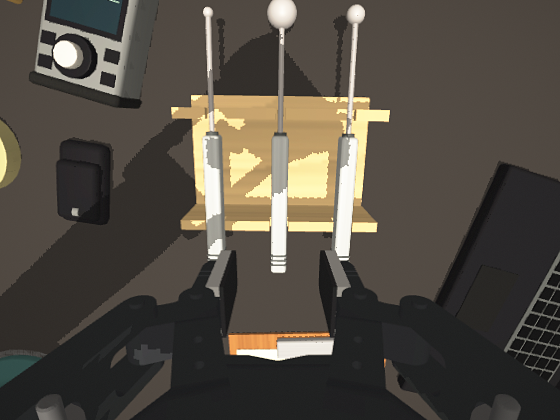

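Run:
```python
from h import *
import pickle;p=pickle.load(open('w4.pkl','rb'))
b=atz(p,282,13,.07)
r=atz(p,278.8,268,.081);f=atz(p,280.3,137,.081);rd=atz(p,281.5,40,.07)
print(b,f,r,rd)
for a,c in [(b,r),(f,r),(b,f)]:
    d=a-c;print(np.degrees(np.arctan2(d[1],d[0])),np.linalg.norm(d[:2]))
d=(b-r)[:2];d/=np.linalg.norm(d);print('origin from ball',b[:2]-d*.141,'from front',f[:2]-d*.035,'rear',r[:2]+d*.105)
for fn in ['scene2.pkl','side2.pkl']:
    q=pickle.load(open(fn,'rb'));print(proj(q,[*b[:2],.07]),proj(q,[.4725,-.288,.07]))
c=p['img'][120:290,240:320,::-1];cv2.imwrite('pics/c4.png',cv2.resize(c,None,fx=3.5,fy=3.5))
s=pickle.load(open('scene2.pkl','rb'))['img'][190:290,150:260,::-1];t=pickle.load(open('side2.pkl','rb'))['img'][220:310,290:400,::-1]
cv2.imwrite('pics/c4b.png',np.hstack([cv2.resize(s,(400,400)),cv2.resize(t,(400,400))]))
```

```text
[ 0.61026072 -0.25758822  0.07      ] [ 0.50639004 -0.28043263  0.081     ] [ 0.3773374  -0.30929675  0.081     ] [ 0.58875224 -0.26222098  0.07      ]
12.51656940602977 0.2385938913980938
12.607374583347998 0.13224115281805998
12.403660776049147 0.10635311116247088
origin from ball [ 0.47261181 -0.28814601] from front [ 0.47222188 -0.2880179 ] rear [ 0.4798419  -0.28654095]
[217.11869819 267.61121025] [202.22991837 231.75744066]
[368.2350877  234.07832962] [339.67438792 261.57746474]
```

View pics/c4.png

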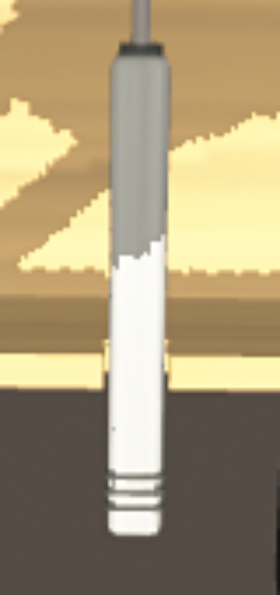

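View pics/c4b.png

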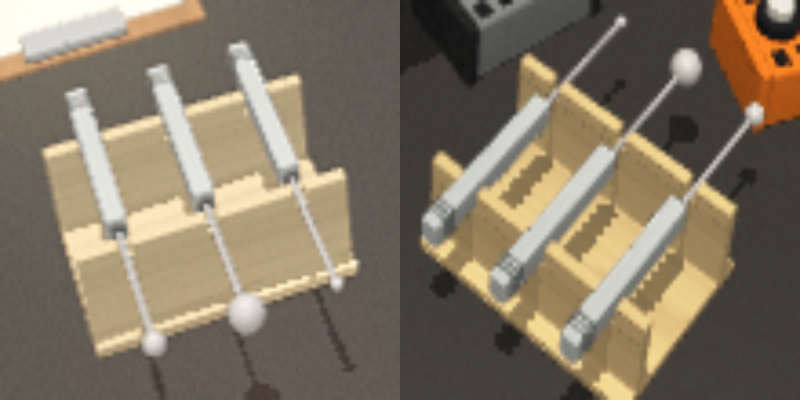

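Request:
servo_tool(targets="0.018 0.0017 -0.03 -0.7;0 0 -0.04 0;0 0 -0.04 0;0 0 -0.03 0;0 0 0 0;0 0 0 0", gripper=0.04)

```text
time_s: 7.98
tool_pos: [0.4711, -0.2869, 0.0979]
eef_rot: [0.994, 0.107, -0.002, -0.002]
contact_force: [0.5, -0.4, 0.5]
grip_width: 0.0401
```

Run:
```python
from h import *
o=robot.get_obs();print(o['tool_pos'],o['eef_rot'],o['contact_force'],o['grip_width'])
p=cam('wrist','wrist5.png')
```

```text
[ 0.47110714 -0.28693514  0.09789649] [ 0.99421775  0.10735538 -0.00185714 -0.00156364] [ 0.53450608 -0.44432869  0.5218984 ] 0.040122465686372254
```

View pics/wrist5.png

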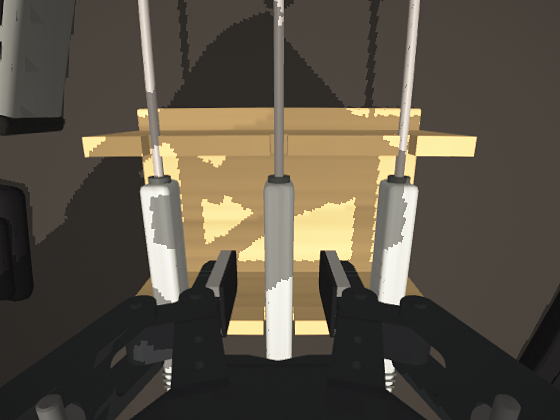

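Request:
servo_tool(targets="0.001 -0.001 -0.02 0;0 0 -0.02 0;0 0 -0.0075 0;0 0 0 0;0 0 0 0", gripper=0.034)

```text
time_s: 8.45
tool_pos: [0.4747, -0.2898, 0.054]
eef_rot: [0.994, 0.107, 0.001, 0.001]
contact_force: [-0.3, 0.3, -0.2]
grip_width: 0.0343
```

Request:
servo_tool(targets="0 0 0 0;0 0 0 0;0 0 0 0;0 0 0 0;0 0 0 0;0 0 0 0", gripper=0, force=80)

```text
time_s: 8.95
tool_pos: [0.4748, -0.2886, 0.0545]
eef_rot: [0.994, 0.107, 0.001, -0.0]
contact_force: [-0.8, 4.8, 6.5]
grip_width: 0.015
```

Request:
servo_tool(targets="0 0 0.005 0;0 0 0.01 0;0 0 0.015 0;0 0 0.02 0;0 0 0.03 0;0 0 0.03 0;0 0 0 0;0 0 0 0;0 0 0 0")

```text
time_s: 9.7
tool_pos: [0.4733, -0.289, 0.1624]
eef_rot: [0.994, 0.107, 0.0, 0.0]
contact_force: [0.3, 0.8, -2.0]
grip_width: 0.0144
```

Run:
```python
from h import *
o=robot.get_obs();print(o['tool_pos'],o['eef_rot'],o['contact_force'],o['grip_width'])
p=cam('wrist','wrist6.png');q=cam('side','side6.png');c=cam('scene','scene6.png')
import pickle;pickle.dump(p,open('w6.pkl','wb'))
y,x=165,275
cv2.imwrite('pics/c6.png',np.hstack([cv2.resize(q['img'][150:310,280:440,::-1],(400,400)),cv2.resize(c['img'][140:300,130:290,::-1],(400,400))]))
for z in (p,q,c):
  for n in ('large_ball','impactor_large'):
    r=robot.pinpoint(z,n);print(n,[(np.round(a['at'],4).tolist(),round(a['confidence'],2),proj(z,a['at']).round(1)) for a in r[:2]])
```

```text
[ 0.47330522 -0.28901144  0.16237312] [9.94246571e-01 1.07115464e-01 6.85472187e-05 1.70568536e-04] [ 0.31025929  0.82531147 -1.95568639] 0.014386837094236231
large_ball []
impactor_large [([0.4718, -0.2874, 0.1735], 0.88, array([273.1, 280.9]))]
large_ball [([0.4051, 0.0767, -0.0016], 0.57, array([250.7, 217.1]))]
impactor_large [([0.4722, -0.2955, 0.1782], 0.75, array([344.6, 236.4]))]
large_ball [([0.6066, -0.2598, 0.1733], 0.59, array([211.6, 236.7]))]
impactor_large [([0.4723, -0.2875, 0.1749], 0.67, array([197.4, 201.7]))]
```

View pics/wrist6.png

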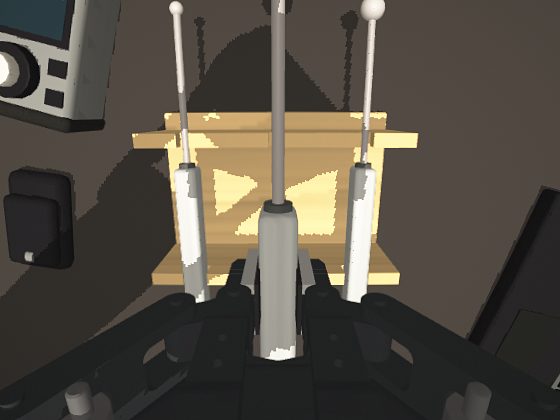

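View pics/c6.png

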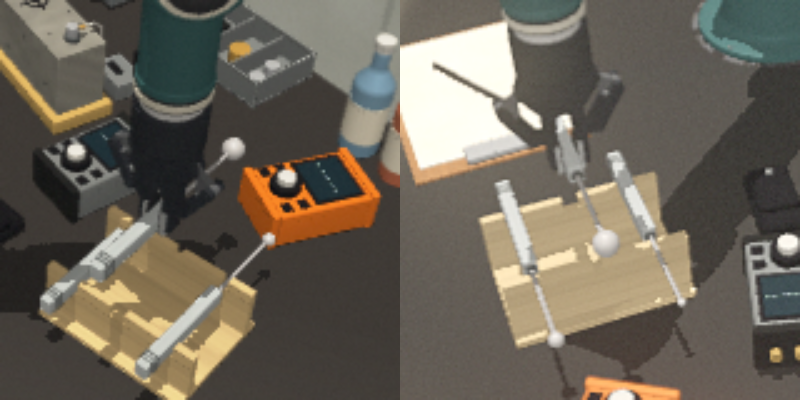

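```bash
cat >> h.py <<'E'
def tri(obs):
    A=np.zeros((3,3));b=np.zeros(3)
    for p,u,v in obs:
        o,d=ray(p,u,v);d/=np.linalg.norm(d);M=np.eye(3)-np.outer(d,d);A+=M;b+=M@o
    return np.linalg.solve(A,b)
def ballpix(p,guess,n,s=18,k=10):
    u,v=[int(round(x)) for x in proj(p,guess)]
    c=p['img'][v-s:v+s,u-s:u+s,::-1];cv2.imwrite('pics/'+n,cv2.resize(c,None,fx=k,fy=k,interpolation=cv2.INTER_CUBIC));return u-s,v-s
E
python3 - <<'E'
from h import *
q=robot.camera('side');c=robot.camera('scene')
X=tri([(q,373.2,209.2),(c,212,236.8)]);print(X,proj(q,X),proj(c,X))
for z in (.165,.17,.175,.18): print(z,atz(q,373.2,209.2,z),atz(c,212,236.8,z))
# level check w/ rear end etc: predicted ball if level
y=np.radians(12.3);print(proj(q,[.4733+.141*np.cos(y),-.289+.141*np.sin(y),.178]),proj(c,[.4733+.141*np.cos(y),-.289+.141*np.sin(y),.178]))
print(ballpix(q,X,'b1.png'),ballpix(c,X,'b2.png'))
a=cv2.imread('pics/b1.png');b=cv2.imread('pics/b2.png');cv2.imwrite('pics/b12.png',np.hstack([a,b]))
E
```

```text
[ 0.60871287 -0.25986555  0.17402478] [372.82904742 208.93744874] [211.55857727 237.11238031]
0.165 [ 0.61653706 -0.25488126  0.165     ] [ 0.59822821 -0.25915837  0.165     ]
0.17 [ 0.61224479 -0.25841666  0.17      ] [ 0.60355523 -0.25894729  0.17      ]
0.175 [ 0.60795252 -0.26195206  0.175     ] [ 0.60888224 -0.2587362   0.175     ]
0.18 [ 0.60366025 -0.26548747  0.18      ] [ 0.61420926 -0.25852512  0.18      ]
[373.3931954  207.37531011] [211.82134465 236.52197044]
(355, 191) (194, 219)
```

View pics/b12.png

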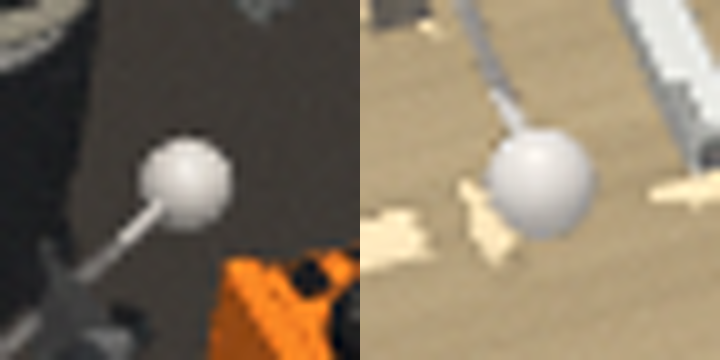

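Request:
servo_tool(targets="0 0 0.02 0;0 0.01 0.03 0;0 0.02 0.02 0;0.002 0.03 0 -2;0.002 0.035 0 -2;0.002 0.035 0 -2;0.002 0.035 0 -2;0.002 0.035 0 -2;0.002 0.035 0 -2;0.002 0.035 0 -2;0.003 0.035 0 -2;0.003 0.035 0 -2")

```text
time_s: 11.25
tool_pos: [0.4934, 0.0527, 0.2324]
eef_rot: [0.999, -0.051, 0.0, -0.0]
contact_force: [1.0, 0.9, -2.8]
grip_width: 0.0146
```

Request:
servo_tool(targets="0.003 0.035 0 -2;0.003 0.03 0 -2;0.003 0.025 0 -0.3;0.003 0.02 0 0;0.002 0.012 0 0;0.001 0.005 0 0;0 0 0 0;0 0 0 0;0 0 0 0;0 0 0 0")

```text
time_s: 12.08
tool_pos: [0.5085, 0.1768, 0.232]
eef_rot: [0.996, -0.088, -0.0, 0.0]
contact_force: [0.1, 0.2, -1.4]
grip_width: 0.0147
```

Run:
```python
from h import *
o=robot.get_obs();print(o['tool_pos'],o['eef_rot'],np.degrees(2*np.arctan2(*o['eef_rot'][[1,0]])),o['contact_force'],o['grip_width'])
p=cam('wrist','wrist7.png');q=cam('side','side7.png');c=cam('scene','scene7.png')
import pickle;pickle.dump((p,q,c),open('w7.pkl','wb'))
for z in (p,q,c):
  for n in ('large_ball','impactor_large','mark'):
    r=robot.pinpoint(z,n);print(n,[(np.round(a['at'],4).tolist(),round(a['confidence'],2),proj(z,a['at']).round(1)) for a in r[:2]])
```

```text
[0.50853161 0.17681791 0.23204726] [ 9.96131899e-01 -8.78703145e-02 -6.95499919e-05  2.04653593e-04] -10.082199501903272 [ 0.06601101  0.19448655 -1.37149543] 0.014679905670972208
large_ball [([0.5077, 0.1792, 0.2448], 0.68, array([272.7, 283.1]))]
impactor_large [([0.5066, 0.1796, 0.2453], 0.83, array([272.2, 285.9]))]
mark [([0.6432, 0.1587, 0.1253], 0.62, array([269. ,  21.7]))]
large_ball [([0.6468, 0.1558, 0.2468], 0.65, array([295.1, 118.7]))]
impactor_large [([0.5082, 0.1745, 0.2477], 0.69, array([256.5, 129.8]))]
mark [([0.4625, -0.2229, 0.0733], 0.59, array([322.2, 248.4])), ([0.65, 0.1597, 0.1277], 0.47, array([295. , 147.9]))]
large_ball [([0.6451, 0.1486, 0.2485], 0.68, array([388.4, 201.6])), ([0.4597, -0.2229, 0.0725], 0.67, array([225.8, 224.9]))]
impactor_large [([0.5064, 0.1767, 0.2459], 0.5, array([380.1, 166.5]))]
mark [([0.6464, 0.1544, 0.1231], 0.37, array([383.8, 241. ])), ([0.5083, 0.1766, 0.2449], 0.36, array([380.2, 167.3]))]
```

View pics/wrist7.png

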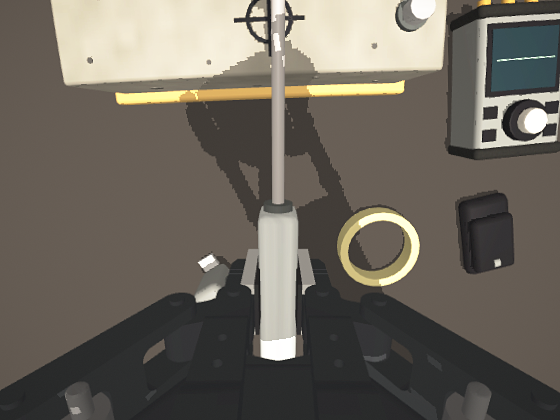

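View pics/scene7.png

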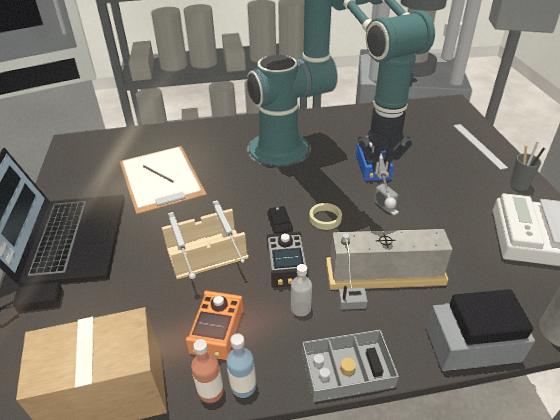

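View pics/side7.png

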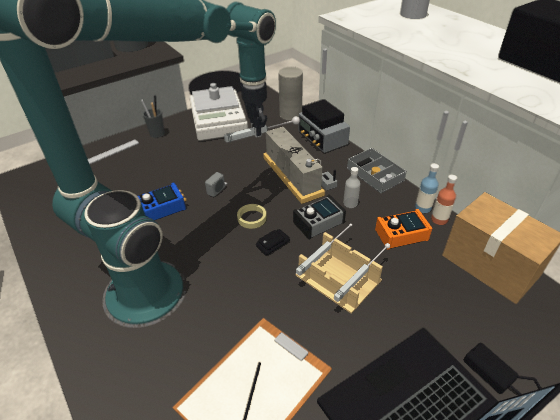

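Request:
servo_tool(targets="0 0.0007 -0.01 2.1;0 0 -0.02 0;0 0 -0.02 0;0 0 -0.015 0;0 0 -0.005 0;0 0 0 0;0 0 0 0;0 0 0 0;0 0 0 0")

```text
time_s: 13.43
tool_pos: [0.5097, 0.179, 0.1637]
eef_rot: [0.998, -0.069, 0.001, -0.0]
contact_force: [-0.2, -0.9, -1.5]
grip_width: 0.0146
```

Run:
```python
from h import *
o=robot.get_obs();print(o['tool_pos'],o['eef_rot'],np.degrees(2*np.arctan2(*o['eef_rot'][[1,0]])),o['contact_force'],o['grip_width'])
p=cam('wrist','wrist8.png');q=cam('side','side8.png');c=cam('scene','scene8.png')
import pickle;pickle.dump((p,q,c),open('w8.pkl','wb'))
X=[.646,.158,.155]
print(ballpix(q,X,'b1.png',20),ballpix(c,X,'b2.png',20))
a=cv2.imread('pics/b1.png');b=cv2.imread('pics/b2.png');cv2.imwrite('pics/b8.png',np.hstack([a,b]))
B=o['tool_pos']+np.array([.1377,-.0193,.0155]);print(B,proj(q,B),proj(c,B),'mark',proj(q,[.646,.158,.125]),proj(c,[.646,.158,.125]))
```

```text
[0.50967995 0.17904895 0.16368579] [ 9.97624245e-01 -6.88767221e-02  1.27333031e-03 -4.91577216e-04] -7.898952184250499 [-0.19878347 -0.93795953 -1.52235653] 0.014576276986662674
(274, 122) (367, 211)
[0.64737995 0.15974895 0.17918579] [294.44113603 135.6094287 ] [389.21844684 224.08987489] mark [294.38504482 149.19985148] [385.28068319 240.11444834]
```

View pics/b8.png

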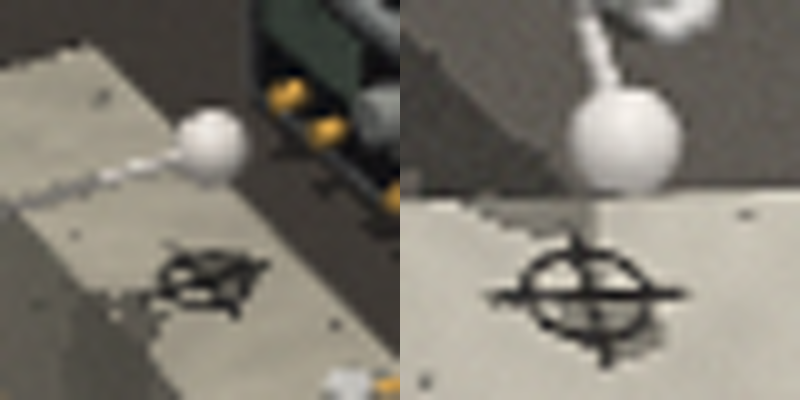

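View pics/wrist8.png

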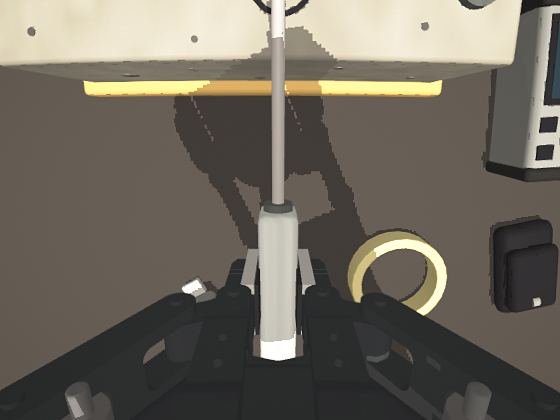

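Run:
```python
from h import *
import pickle;p,q,c=pickle.load(open('w8.pkl','rb'))
B=tri([(q,294.7,136.1),(c,389.1,224.5)]);M=tri([(q,294.3,149.6),(c,386,239.9)]);print(B,M,B-M)
# refined ball centres by blob
for pp,(u,v) in ((q,(295,136)),(c,(389,224))):
    hsv=pp['img'][v-9:v+9,u-9:u+9].astype(int);print(hsv.min(2)[::2,::2] if 0 else '')
o=robot.get_obs();print(o['tool_pos'],np.degrees(2*np.arctan2(*o['eef_rot'][[1,0]])))
```

```text
[0.64771092 0.1592073  0.17779655] [0.64558656 0.15927454 0.12388413] [ 2.12435309e-03 -6.72427552e-05  5.39124180e-02]


[0.50920376 0.17888828 0.16310976] -7.90091716638443
```

Request:
servo_tool(targets="-0.0013 -0.0007 -0.01 0;0 0 -0.01 0;0 0 -0.007 0;0 0 -0.003 0;0 0 0 0;0 0 0 0;0 0 0 0;0 0 0 0")

```text
time_s: 14.25
tool_pos: [0.5077, 0.1781, 0.1325]
eef_rot: [0.998, -0.069, 0.0, -0.0]
contact_force: [0.5, 0.0, -2.3]
grip_width: 0.0143
```

Run:
```python
from h import *
for i in range(3):
  o=robot.get_obs();print(o['tool_pos'],o['eef_rot'],np.degrees(2*np.arctan2(*o['eef_rot'][[1,0]])),o['contact_force'],o['grip_width'],abs(o['dq']).max())
  (p:=cam('wrist',f'wrist9.png')) if i==0 else (q:=cam('side','side9.png')) if i==1 else (c:=cam('scene','scene9.png'))
import pickle;pickle.dump((p,q,c),open('w9.pkl','wb'))
X=[.646,.158,.14]
print(ballpix(q,X,'b1.png',20),ballpix(c,X,'b2.png',20))
a=cv2.imread('pics/b1.png');b=cv2.imread('pics/b2.png');cv2.imwrite('pics/b9.png',np.hstack([a,b]))
```

```text
[0.50770939 0.17814907 0.13254582] [ 9.97625584e-01 -6.88693172e-02  4.29732971e-04 -1.62110424e-04] -7.89809509149548 [ 0.49549171  0.03327681 -2.25489978] 0.01432985273937176 0.005489356647131612
[0.50773329 0.17812159 0.13261481] [ 9.97624493e-01 -6.88848405e-02  4.70509657e-04 -1.68184958e-04] -7.899878314648739 [-0.31275574  0.19059116 -1.61979171] 0.014577765524765127 0.00315003778123452
[0.50771264 0.17812265 0.13262045] [ 9.97623576e-01 -6.88980672e-02  4.72379988e-04 -1.85622657e-04] -7.901397635095793 [-0.31760361 -0.68972183 -1.97279673] 0.01475458109996675 0.003104218340226476
(274, 126) (366, 216)
```

View pics/b9.png

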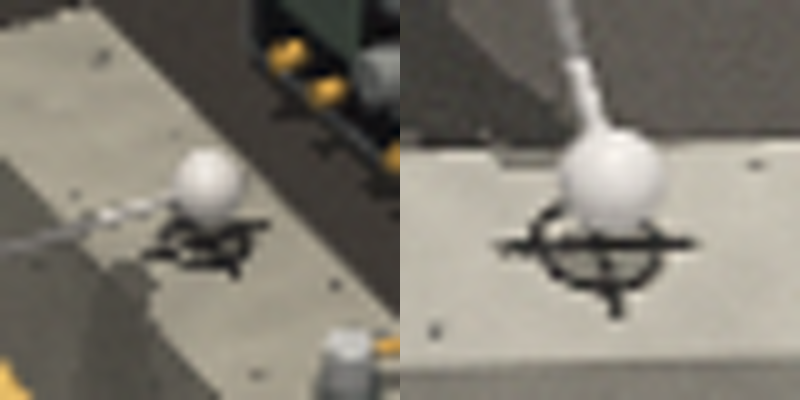

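View pics/wrist9.png

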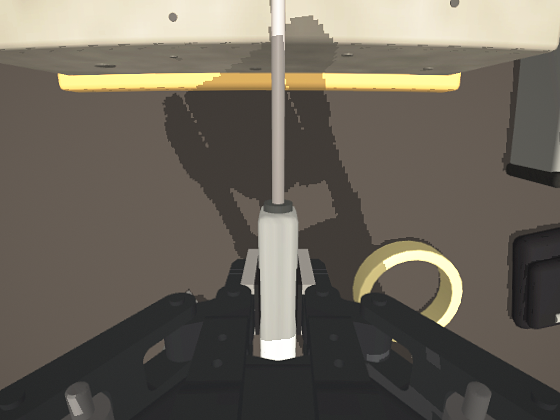

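Run:
```python
from h import *
import pickle;p,q,c=pickle.load(open('w9.pkl','rb'))
B=tri([(q,294.3,144.2),(c,386.8,233.5)]);M=tri([(q,294.3,149.6),(c,386,239.9)]);print(B,M,B-M)
for z in ([.646,.158,.148],[.646,.158,.146]): print(proj(q,z),proj(c,z))
s=q['img'][105:165,215:315,::-1];cv2.imwrite('pics/s9.png',cv2.resize(s,(800,480),interpolation=cv2.INTER_CUBIC))
# rear end & front end of handle predicted if level
t=np.array([.5077,.1781,.1481]);d=np.array([np.cos(np.radians(8)),-np.sin(np.radians(8)),0])
for x in (-.107,.033,.139): print(x,(proj(q,t+d*x)-[215,105])*8,(proj(c,t+d*x)))
```

```text
[0.64553019 0.15860998 0.14621727] [0.64558656 0.15927454 0.12388413] [-5.63706260e-05 -6.64559507e-04  2.23331365e-02]
[294.40037038 143.66556956] [386.55120117 233.31377719]
[294.39902713 144.15138716] [386.43952609 233.91233253]
-0.107 [100.7422558  474.34151332] [369.09771025 173.09964506]
0.033 [410.94221489 377.79523733] [378.52622779 204.98766093]
0.139 [632.93691789 308.84249734] [386.76249889 233.06199691]
```

View pics/s9.png

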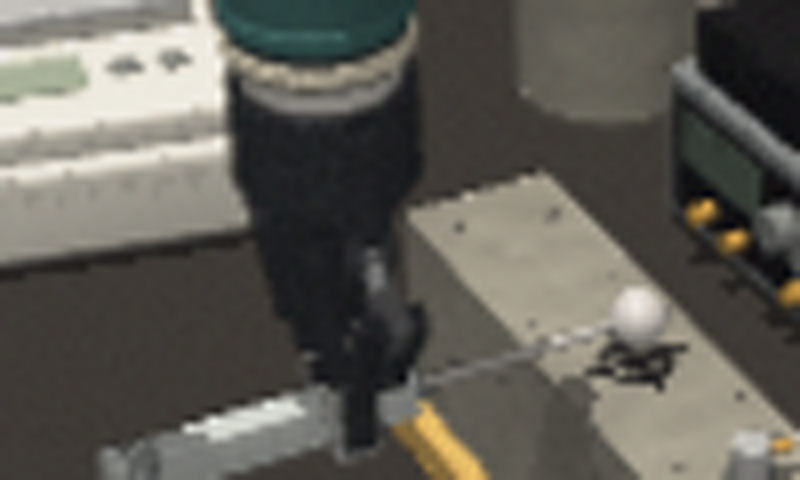

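Run:
```python
from h import *
import pickle;p,q,c=pickle.load(open('w9.pkl','rb'))
s=q['img'][135:170,223:273,::-1];cv2.imwrite('pics/s9a.png',cv2.resize(s,(800,560),interpolation=cv2.INTER_CUBIC))
s=c['img'][165:240,350:400,::-1];cv2.imwrite('pics/s9b.png',cv2.resize(s,(400,600),interpolation=cv2.INTER_CUBIC))
for n,z in (('q',q),('c',c)):
    r=robot.outline_of(q if n=='q' else c,'impactor_large');
    print(n,[(round(a['confidence'],2),int(a['region'].sum())) for a in r] if r else None)
    if r: np.save('m_%s.npy'%n,r[0]['region'])
q2=pickle.load(open('side2.pkl','rb'));s=q2['img'][225:300,300:375,::-1];cv2.imwrite('pics/s2a.png',cv2.resize(s,(600,600),interpolation=cv2.INTER_CUBIC))
```

```text
q [(0.56, 259)]
c [(0.61, 263)]
```

View pics/s9a.png

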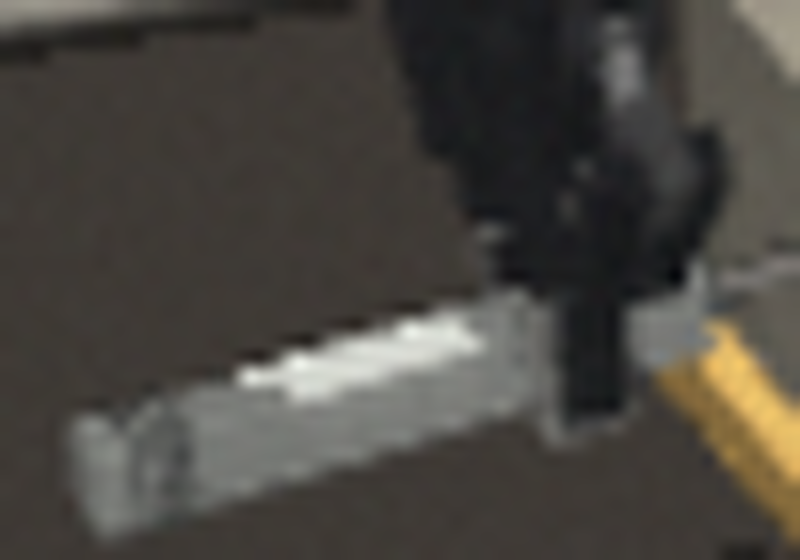

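View pics/s9b.png

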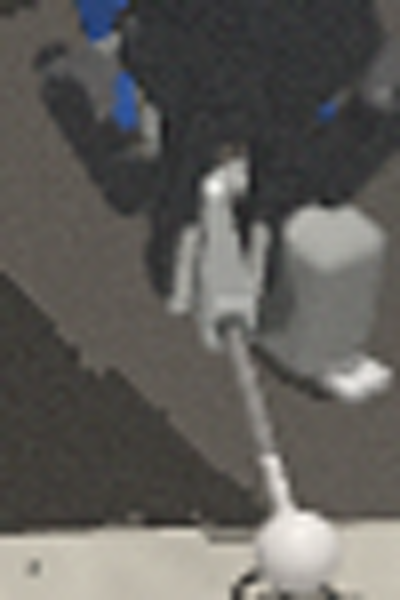

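Run:
```python
from h import *
import pickle;p,q,c=pickle.load(open('w9.pkl','rb'))
t=np.array([.5077,.1781,.1481]);a=np.radians(-7.9)
for pd in (0,1,2,3):
    P=np.radians(pd);d=np.array([np.cos(a)*np.cos(P),np.sin(a)*np.cos(P),-np.sin(P)]);l=np.array([-np.sin(a),np.cos(a),0]);u=np.cross(d,l)
    f=lambda x,y,z:t+d*x+l*y+u*z
    A=proj(q,f(-.107,-.008,-.011));B=proj(q,f(.033,-.008,-.011));T=proj(q,f(-.107,.008,.011));T2=proj(q,f(0,.008,.011))
    r0=proj(q,f(.036,0,0));r1=proj(q,f(.139,0,0))
    sl=lambda A,B:(B[1]-A[1])/(B[0]-A[0])
    R0=proj(c,f(.036,0,0));R1=proj(c,f(.139,0,0));
    H0=proj(c,f(-.1,0,.011));H1=proj(c,f(.033,0,.011))
    print(pd,'bot',(A-[223,135])*16,(B-[223,135])*16,sl(A,B).round(3),'top',((T-[223,135])*16).round(),sl(T,T2).round(3),'rod',sl(r0,r1).round(3),r1.round(1),'scene rod',((R0-[350,165])*8).round(),((R1-[350,165])*8).round(),'top',((H0-[350,165])*8).round(),((H1-[350,165])*8).round())
```

```text
0 bot [ 94.3218227  533.49903546] [712.61887488 338.0274559 ] -0.316 top [ 53. 405.] -0.309 rod -0.312 [294.1 143.6] scene rod [230. 326.] [295. 544.] top [159.  51.] [233. 294.]
1 bot [ 92.59586423 526.41755876] [711.88542712 340.52461761] -0.3 top [ 53. 397.] -0.293 rod -0.296 [294.1 144.2] scene rod [230. 327.] [294. 550.] top [160.  47.] [232. 296.]
2 bot [ 91.01451766 519.26470002] [711.10893039 343.02048504] -0.284 top [ 53. 389.] -0.277 rod -0.28 [294.1 144.8] scene rod [230. 329.] [293. 556.] top [161.  44.] [232. 297.]
3 bot [ 89.57870413 512.04258059] [710.28964016 345.51432879] -0.268 top [ 54. 381.] -0.26 rod -0.264 [294.  145.3] scene rod [229. 330.] [292. 561.] top [161.  40.] [232. 299.]
```

Request:
servo_tool(targets="0 0 0.0007 0;0 0 0 0;0 0 0 0;0 0 0 0;0 0 0 0;0 0 0 0")

```text
time_s: 15.0
tool_pos: [0.5073, 0.178, 0.1328]
eef_rot: [0.998, -0.069, -0.0, 0.0]
contact_force: [0.1, 1.2, -1.5]
grip_width: 0.0147
```

Run:
```python
from h import *
c=cam('scene','scene10.png')
for q in ['rack','bottle','tape_roll','mouse','tape_measure','impactor_medium','impactor_small']:
    r=robot.pinpoint(c,q);print(q,[(np.round(a['at'],3).tolist(),round(a['confidence'],2)) for a in r[:2]])
o=robot.get_obs();print(o['tool_pos'],o['dq'],o['grip_width'],o['contact_force'])
```

```text
rack [([0.475, -0.289, -0.002], 0.64), ([0.572, -0.076, -0.001], 0.32)]
bottle [([0.72, -0.067, 0.001], 0.92)]
tape_roll [([0.406, 0.072, 0.001], 0.98)]
mouse [([0.395, -0.066, 0.002], 0.88)]
tape_measure [([0.376, 0.266, 0.003], 0.77), ([0.718, -0.07, 0.0], 0.48)]
impactor_medium [([0.487, -0.354, 0.071], 0.65), ([0.57, -0.077, -0.004], 0.21)]
impactor_small [([0.459, -0.222, 0.074], 0.64)]
[0.50727931 0.17800995 0.13278252] [ 1.19978676e-03 -6.35464476e-04  1.42311898e-03  1.11956977e-03
 -1.91082169e-03 -6.72784089e-05] 0.01455382037938357 [-1.18027374 -0.63938404 -1.96049491]
```

View pics/scene10.png

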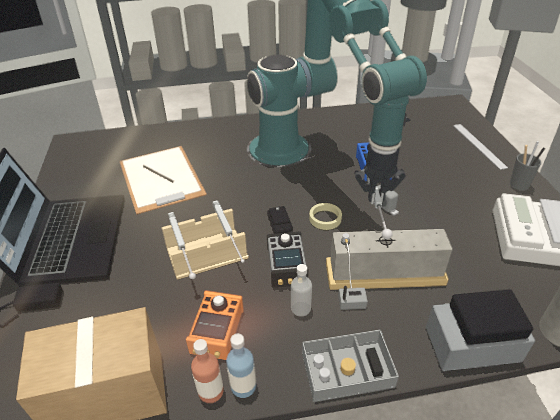

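```bash
python3 -c "
from cell import robot
print(robot.hand_in())"
```

```text
the job is handed in; nothing more can be done
None
```

I armed the recorder, took the large-ball impactor from the rack and handed in with it held over the beam's ringed cross, at about 15 s of the 61 s limit.

- **Key press:** I pressed the grey recorder's round key down to its stop. The tip travelled about 6 mm, and the force rose from 6 N to 12 N with no further travel. Key travel itself could not be read directly.
- **Grasp and carry:** I gripped the impactor with the force set to 80 N and lifted it straight up. I carried it over the instruments at a height above everything in the way.
- **Position over the mark:** Two ways of measuring put the ball within about 1 mm of the cross. One used the arm's own pose; the other used the side and scene pictures.
- **Gap to the beam:** The arm's pose gave about 10 mm and the pictures gave about 9.3 mm. I raised the arm 0.7 mm as a compromise, but the reported height rose only about 0.2 mm. I did not measure the gap again after that, so it is roughly 9.5–10.5 mm.
- **Handle:** The tool yaw is −7.9°, against −8.0° measured for the beam. The handle looks level to about 0.5°, with the ball end slightly low. One picture reading suggested up to 1°.
- **At rest:** The tool was still, and the only steady force was the impactor's weight of about 2 N.
- **Everything else:** The bottle, tape roll, mouse, rack and the other two impactors are where they were, within detector accuracy. The tape measure read 6 mm off one earlier reading, but it never came near the arm or the impactor.

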